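# Clear spent cassettes from the column drawer into the return box

### The job

Pull the drawer of the bench-top unit right out to its stop and press every spent cassette in it down through the sprung two-leaf flap in the lid of the clear return box, so that each drops inside and the flap shuts behind it. When all of them are in the box, push the empty drawer fully home. Leave the bottle, the beaker and the jar standing where they are.

Things in the scene. Friction and masses are not known exactly. Their poses are not given: they have to be found in the camera images.
- drawer (a joint): the unit's one drawer, in m: 0 = fully home, 0.16 = at its stop, out along the unit's -x axis (towards the robot). About 3 N of friction; stays where left. The cassettes ride in it. Floor at z = 0.014; side and back walls (5 mm thick) to z = 0.049; wooden front (14 mm thick, 396 mm wide) to z = 0.104. Inside 358 mm wide, 160 mm long; at the stop all but its last 10 mm is clear of the unit.
- drawer_handle (a point): middle of the drawer's steel bar handle, which moves with the drawer. The bar is a round 12 mm rod, 110 mm long, level and parallel to the unit's y axis, its centre 85 mm above the bench and 41 mm in front of the drawer front; it is free above, so it can be gripped from above.
- unit: white low drawer unit fixed on the bench: 400 mm wide (y), 210 mm deep (x), 112 mm high. The origin is on the bench, 100 mm in front of the middle of the unit's front face; +x points from there into the unit, so the drawer comes out along -x. It stands left or right of the return box, turned a little.
- box: return box fixed on the bench: clear plastic walls, white lid, 200 mm (x) by 240 mm (y) by 200 mm high. Origin: centre of its underside, z up. A ridge along x on its floor tips cassettes to either side.
- mouth (a point): centre of the opening in the box's lid, level with the lid's top (200 mm above the bench). The opening is 124 mm along the box's x axis and 68 mm along its y axis, closed by two rubber leaves, each 33 mm wide and 4 mm thick, hinged on the two long edges and swinging downwards only.
- leaf_left (a joint): angle in rad of the leaf hinged on the +y long edge of the opening: 0 = shut and level, positive = swung down into the box (up to 1.5). A spring shuts it (0.05 to 0.065 N m), so a cassette laid gently and centrally on the leaves does not go through by itself but one pressed down with some 5 to 15 N does; it must be pressed until its body's upper face is at least 35 mm below the lid's top, then let go: it falls in and the leaves shut above it.
- leaf_right (a joint): the same for the leaf on the -y long edge.
- cassette0: a spent cassette (all alike, 3 to 5 present; None if absent), about 0.4 kg: flat steel body 100 mm (x) by 44 mm (y) by 24 mm high, with stub nipples of 6 mm at both ends (112 mm over all), and an upright grey plastic tab on its middle, 40 mm along x, 14 mm thick (y), whose top is 80 mm above the underside. Origin: centre of the underside, z up through the tab. They stand side by side in the drawer, about 68 mm apart, long axis roughly along the unit's x axis.
- cassette1: a spent cassette (all alike, 3 to 5 present; None if absent), about 0.4 kg: flat steel body 100 mm (x) by 44 mm (y) by 24 mm high, with stub nipples of 6 mm at both ends (112 mm over all), and an upright grey plastic tab on its middle, 40 mm along x, 14 mm thick (y), whose top is 80 mm above the underside. Origin: centre of the underside, z up through the tab. They stand side by side in the drawer, about 68 mm apart, long axis roughly along the unit's x axis.
- cassette2: a spent cassette (all alike, 3 to 5 present; None if absent), about 0.4 kg: flat steel body 100 mm (x) by 44 mm (y) by 24 mm high, with stub nipples of 6 mm at both ends (112 mm over all), and an upright grey plastic tab on its middle, 40 mm along x, 14 mm thick (y), whose top is 80 mm above the underside. Origin: centre of the underside, z up through the tab. They stand side by side in the drawer, about 68 mm apart, long axis roughly along the unit's x axis.
- cassette3: a spent cassette (all alike, 3 to 5 present; None if absent), about 0.4 kg: flat steel body 100 mm (x) by 44 mm (y) by 24 mm high, with stub nipples of 6 mm at both ends (112 mm over all), and an upright grey plastic tab on its middle, 40 mm along x, 14 mm thick (y), whose top is 80 mm above the underside. Origin: centre of the underside, z up through the tab. They stand side by side in the drawer, about 68 mm apart, long axis roughly along the unit's x axis.
- cassette4: a spent cassette (all alike, 3 to 5 present; None if absent), about 0.4 kg: flat steel body 100 mm (x) by 44 mm (y) by 24 mm high, with stub nipples of 6 mm at both ends (112 mm over all), and an upright grey plastic tab on its middle, 40 mm along x, 14 mm thick (y), whose top is 80 mm above the underside. Origin: centre of the underside, z up through the tab. They stand side by side in the drawer, about 68 mm apart, long axis roughly along the unit's x axis.
- bottle: bystander: capped bottle, 72 mm across, 190 mm high, behind the box; origin at the centre of its underside
- beaker: bystander: glass beaker, 76 mm across, 100 mm high, at the robot's left; origin at the centre of its underside
- jar: bystander: capped jar, 80 mm across, 90 mm high, at the robot's right; origin at the centre of its underside

How it is judged:
By the outcome, as a careful person would: the job done as asked, in the order asked, and still so for the second after the job is handed in, with the robot touching nothing.
Of cassette0, cassette1, cassette2, cassette3, cassette4 only 3 to 5 are there at a start; the rules pass over those that are not, and their reading is None.
At some moment in a run one of cassette0, cassette1, cassette2, cassette3, cassette4 may be knocked a few centimetres aside while the robot is not near it.
Once in a run the grip may slacken for a moment while it holds something.
It also fails if it takes over 210 s, if anything falls off the work surface, if the arm or the gripper's body presses on something with over 40 N, if the wrist force passes 120 N, or if a joint passes its speed limit or range.

### The arm

A 6-joint arm with a two-finger parallel gripper is mounted at the origin on the work surface. World frame = base frame: x ahead of the robot, y to its left, z up, the work surface at z = 0. Lengths are in m, angles in degrees, forces in N, time in s.
With the tool pointing down it reaches from about 0.375 to 0.75 m from the base axis. Payload 9 kg.
Tool frame: the origin (TCP) lies where the fingers leave the gripper's body, on its centre line; the fingertips stand 73 mm ahead of it and the grasp point (between the pads) lies 54 mm ahead of it (robot.tip_reach is the distance from the TCP to the fingertips, in m); z points along the fingers, y is the line along which they close (so a half turn about z gives the same grasp; the last joint's range is limited). The gripper opens to 85 mm and grips with 20 to 120 N. Pads are 22 mm wide; open, the fingers measure 114 mm over their backs; the gripper's body (76 mm by 85 mm) begins 54 mm behind the grasp point. The pads swing forward as they close: fully open they stand 13 mm farther back than shut.
Start: joints at [-76.358, 5.964, 5.575, 89.605, 0, 77.527], TCP at [0.264, -0.539, 0.304] pointing down, gripper open.
Joint ranges: [-171.21, 171.21], [-48.23, 106.86], [-62.78, 66.21], [-105.2, 120.99], [-86.42, 89.51], [-180, 180]. Speed limits (degrees/s): [127.2, 127.2, 147.25, 180, 180, 180].

### API

Orientations are given as [roll, pitch, yaw] about the fixed x, y, z axes, in that order (R = Rz(yaw) Ry(pitch) Rx(roll)).
In Python, from plant import robot gives the robot as it stands. Calls block until the motion is done:
- robot.move_pose(position, orientation): joint-space move of the TCP to a pose.
- robot.line_to(position, vel=0.15, rotation=None, guard=None): straight line of the TCP; rotation=None keeps the orientation; vel is the mean speed in m/s. With guard (N) it stops when the force on the tool has changed by that much, and returns True; else False.
- robot.goto_joints(angles): joint-space move.
- robot.set_gripper(opening): finger opening in m; the grip force is fixed at half the most; returns when the fingers have stopped.
- robot.pause(seconds).
- robot.ik(position, orientation): joint angles nearest the present ones, or None.
- robot.observe(): the state.
- robot.grab_frame(name): name is "side" or "top" or "wrist"; returns the picture (480x640x3 uint8, blue, green, red); there is no depth.
- robot.get_calibration(name): a dict with "vertical_fov" (degrees; the focal length in pixels is half the picture's height over the tangent of half this angle, whatever the lens; pixels are square), "cx", "cy" (the principal point, pixels), "rvec" (rotation vector, rad) and "tvec" (3), from world to camera coordinates, as OpenCV has them. Camera axes: x right, y down, z forward; pixel columns grow to the right and rows downward; lengths in m; the calibration is good to about 2 mm. The wrist camera is an equidistant fisheye: a pixel r from the principal point sees the ray r / f radians off the axis. A picture is of the moment at which its call begins: read the wrist's pose just before it. get_calibration takes no time and is no camera call; for the wrist camera it gives the pose at the moment of the call.
A pose or a line that the arm cannot do raises robot.IKError and nothing moves.
- robot.job_done(): hands the job in; it is judged then, once.
The state is a dict: "time": time; "q": joint angles; "qvel": joint speeds; "joint_torque": joint torques, N m; "tool_pos": TCP position; "tcp_rot": TCP orientation; "ft_force": force on the tool from outside, world axes, zero at the start; "torque": the same for the moment, N m; "gripper_width": finger opening in m; "gripper_force": force on a finger pad.
Only numpy, scipy, OpenCV 4.12 (cv2) and the standard library are available. Lean on these libraries where they do the work, as an engineer would, in place of code of your own. Each camera call takes 0.05 s, during which the arm holds its last target. There are 200 camera calls.

## Working session

There is one attempt and no reset: what is moved stays moved. The work goes in short steps, each a Python script; the robot and the scene stay as the last script left them, time stands still between calls to the robot, and variables do not carry over. Pictures are saved under pics/ and viewed, at most 14 in all, crops included, and the job is handed in when it is done.

```bash
ls; mkdir -p pics; python3 - <<'E'
from plant import robot
import cv2
for n in("top","side"):
    c=robot.get_calibration(n);print(n,c)
    cv2.imwrite(f"pics/{n}0.png",robot.grab_frame(n))
print(robot.observe())
E
```

```text
pics
top {'vertical_fov': 48.97101952205111, 'cx': 323.64069007274503, 'cy': 240.93783024373244, 'rvec': array([ 2.03168596, -2.19301368,  0.22390823]), 'tvec': array([0.03471077, 0.57499886, 1.70130416])}
side {'vertical_fov': 57.07979509798286, 'cx': 315.77418032946986, 'cy': 239.85393983741184, 'rvec': array([ 2.35257863, -0.15871193,  0.09256487]), 'tvec': array([-0.56272156,  0.16488581,  1.55402362])}
{'time': 0.1, 'q': array([-7.63585633e+01,  5.99749776e+00,  5.53326392e+00,  8.96046877e+01,
       -1.94033364e-03,  7.75306016e+01]), 'qvel': array([ 0.02935208,  0.02605992,  0.1131516 , -0.00583115, -0.07648325,
       -0.01140915]), 'joint_torque': array([ 7.46090227e-03, -5.58211684e+01,  5.04715776e+01,  1.32039073e-02,
       -1.95639841e-04, -4.02952210e-06]), 'tool_pos': array([ 0.26405377, -0.53854363,  0.30319332]), 'tcp_rot': array([-1.79932285e+02, -1.29868439e-02,  2.61108286e+01]), 'ft_force': array([ 0.32829549, -0.41454895, -0.27232657]), 'torque': array([-0.02543685,  0.01891562,  0.02774911]), 'gripper_force': 0.0, 'gripper_width': 0.08550499790822375}
```

View pics/top0.png

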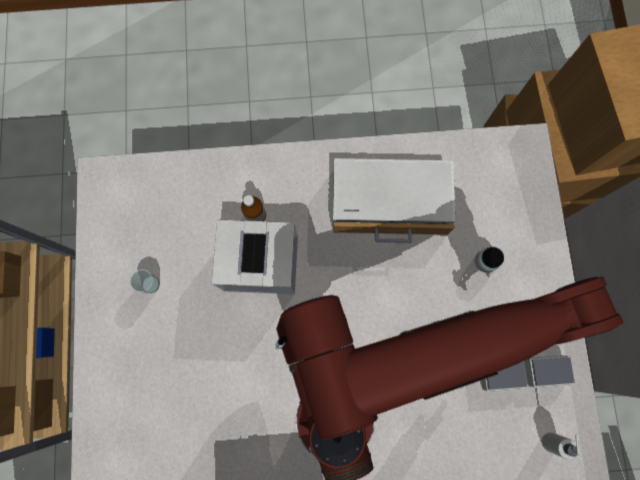

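View pics/side0.png

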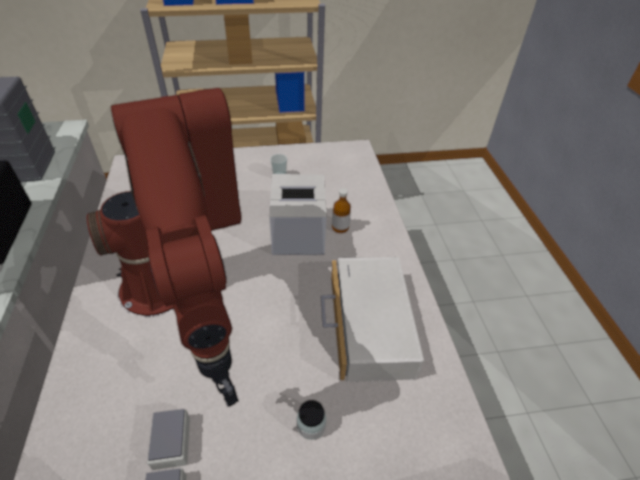

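The top view shows the box's mouth at about (253,253), the unit's top spanning (332,156) to (454,222), the handle at (393,238), the jar at (488,259) and the beaker at (145,281).

```bash
cat > h.py <<'E'
import numpy as np, cv2
from plant import robot
def ray(c,uv):
    R=cv2.Rodrigues(c["rvec"])[0]; f=240/np.tan(np.radians(c["vertical_fov"]/2))
    d=np.array([(uv[0]-c["cx"])/f,(uv[1]-c["cy"])/f,1.])
    if c.get("fish"):
        r=np.hypot(d[0],d[1])+1e-12; d=np.array([d[0]/r*np.sin(r),d[1]/r*np.sin(r),np.cos(r)])
    return -R.T@c["tvec"], R.T@d
def onplane(c,uv,z):
    o,d=ray(c,uv); return o+d*(z-o[2])/d[2]
def cal(n):
    c=dict(robot.get_calibration(n)); c["fish"]=n=="wrist"; return c
E
python3 - <<'E'
from h import *
im=cv2.imread("pics/top0.png"); c=cal("top")
crop=im[145:305,200:510]; cv2.imwrite("pics/c1.png",cv2.resize(crop,None,fx=2.58,fy=2.58,interpolation=cv2.INTER_CUBIC))
hsv=cv2.cvtColor(im,cv2.COLOR_BGR2HSV)
def rect(m,roi,z,nm):
    M=np.zeros_like(m);x0,y0,x1,y1=roi;M[y0:y1,x0:x1]=m[y0:y1,x0:x1]
    cs=cv2.findContours(M,cv2.RETR_EXTERNAL,cv2.CHAIN_APPROX_NONE)[0];k=max(cs,key=cv2.contourArea)
    P=np.array([onplane(c,p[0],z)[:2] for p in k],np.float32)
    print(nm,cv2.contourArea(k),cv2.boundingRect(k)); r=cv2.minAreaRect(P);print(r)
w=cv2.inRange(hsv,(0,0,195),(179,14,255))
rect(w,(325,145,465,226),.112,"unit")
rect(cv2.inRange(hsv,(0,0,0),(179,255,45)),(225,225,290,285),.2,"mouth")
rect(cv2.inRange(hsv,(5,80,60),(25,255,255)),(325,215,465,245),.104,"front")
for nm,p,z in(("handle",(393,236),.085),("jar",(490,258),.09),("beaker",(145,272),.1),("bottle",(249,200),.19)): print(nm,onplane(c,p,z))
E
```

```text
unit 42.0 (450, 161, 4, 38)
((0.7407261729240417, -0.4476258456707001), (0.009998542256653309, 0.12863963842391968), 82.82832336425781)
mouth 747.0 (242, 234, 24, 38)
((0.5269571542739868, 0.20968234539031982), (0.06571322679519653, 0.11648692935705185), 83.46357727050781)
front 548.0 (334, 222, 120, 10)
((0.5973451137542725, -0.24040214717388153), (0.3896275460720062, 0.030294448137283325), 85.5933837890625)
handle [ 0.56974495 -0.23827681  0.085     ]
jar [ 0.47146307 -0.54483728  0.09      ]
beaker [0.50959187 0.57409327 0.1       ]
bottle [0.69773427 0.21623101 0.19      ]
```

View pics/c1.png

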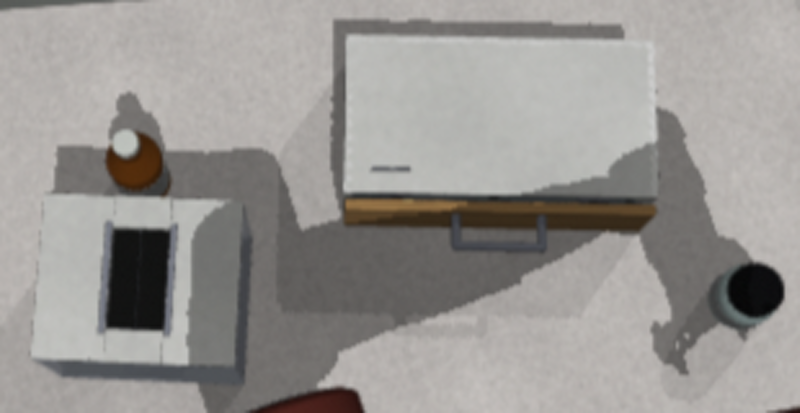

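The crop shows the unit's lid corners at (345,35), (655,42), (657,192) and (345,192), the handle bar from (453,245) to (545,247), and the mouth from (107,229) to (171,330).

```bash
python3 - <<'E'
from h import *
c=cal("top")
f=lambda x,y,z:onplane(c,(200+(x+.5)/2.58-.5,145+(y+.5)/2.58-.5),z).round(4)
for p in((345,35),(655,42),(657,193),(345,193)):print("unit",f(*p,.112))
for p in((345,199),(655,206)):print("frontTop",f(*p,.104))
for p in((453,246),(545,248)):print("handle",f(*p,.085))
for p in((113,228),(171,230),(163,331),(106,329)):print("mouth",f(*p,.2))
for p in((42,193),(245,205),(243,372),(33,359)):print("lid",f(*p,.2))
E
```

```text
unit [ 0.8448 -0.0628  0.112 ]
unit [ 0.8042 -0.4626  0.112 ]
unit [ 0.6036 -0.4396  0.112 ]
unit [ 0.634  -0.0459  0.112 ]
frontTop [ 0.6281 -0.0456  0.104 ]
frontTop [ 0.5888 -0.4371  0.104 ]
handle [ 0.5607 -0.1787  0.085 ]
handle [ 0.5491 -0.2954  0.085 ]
mouth [0.5902 0.2368 0.2   ]
mouth [0.5824 0.1678 0.2   ]
mouth [0.4616 0.1837 0.2   ]
mouth [0.4691 0.2505 0.2   ]
lid [0.6398 0.32   0.2   ]
lid [0.6063 0.0778 0.2   ]
lid [0.4062 0.093  0.2   ]
lid [0.4402 0.3373 0.2   ]
```

```bash
cat >> h.py <<'E'
YU=-5.7
ux=np.array([np.cos(np.radians(YU)),np.sin(np.radians(YU)),0])
def st(t=""):
    s=robot.observe(); print(t,"t",round(s["time"],2),"pos",s["tool_pos"].round(4),"rot",s["tcp_rot"].round(1),"F",s["ft_force"].round(1),"w",round(s["gripper_width"],4),"gf",round(s["gripper_force"],1)); return s
E
python3 - <<'E'
from h import *
H=np.array([.555,-.237,0]); o=[180,0,84.3]
robot.set_gripper(.036)
robot.move_pose(H+[0,0,.24],o); st("above")
print(robot.line_to(H+[0,0,.139],vel=.1,guard=12)); st("down")
robot.set_gripper(0); s=st("grip")
p=s["tool_pos"]
print(robot.line_to(p-ux*.172,vel=.08,guard=25)); s2=st("pulled"); print(np.dot(s2["tool_pos"]-p,-ux))
cv2.imwrite("pics/top1.png",robot.grab_frame("top"))
E
```

```text
above t 2.2 pos [ 0.5547 -0.238   0.2402] rot [180.    0.   84.2] F [ 0.  -0.7  0.3] w 0.0361 gf 0.0
False
down t 3.36 pos [ 0.5554 -0.2373  0.1399] rot [179.9   0.   84.3] F [-0.1 -0.1 -0.2] w 0.0355 gf 0.0
grip t 3.72 pos [ 0.5555 -0.2372  0.1399] rot [179.9   0.   84.3] F [0.8 1.3 6.1] w 0.0101 gf 58.5
True
pulled t 5.41 pos [ 0.4036 -0.2223  0.1399] rot [179.7   0.   84.3] F [ 4.6 -0.4 -0.4] w 0.0098 gf 60.6
0.15257641056681148
```

View pics/top1.png

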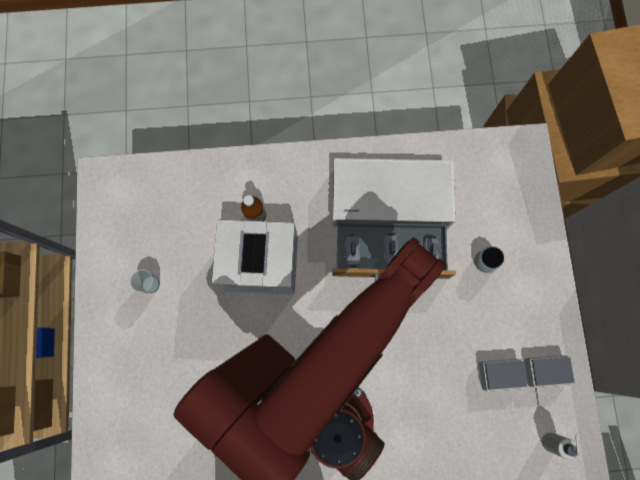

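The drawer is nearly out. Three cassettes are visible at about (352,245), (392,245) and (431,242), with the arm partly in front of them. I'll keep pulling until it reaches the stop.

```bash
python3 - <<'E'
from h import *
p=st()["tool_pos"]
print(robot.line_to(p-ux*.015,vel=.03,guard=30)); s=st(); print(np.dot(s["tool_pos"]-p,-ux))
robot.set_gripper(.036); s=st("rel")
robot.line_to(s["tool_pos"]*[1,1,0]+[0,0,.30],vel=.2)
# hover over drawer middle for wrist look
Q=np.array([.555,-.237,0])-ux*0.03
robot.move_pose(np.array([Q[0],Q[1],.36]),[180,0,174.3]); st()
np.save("cw.npy",cal("wrist"),allow_pickle=True)
cv2.imwrite("pics/w1.png",robot.grab_frame("wrist")); cv2.imwrite("pics/top2.png",robot.grab_frame("top"))
E
```

```text
t 5.46 pos [ 0.4037 -0.2223  0.1399] rot [179.7   0.   84.3] F [ 4.9 -1.  -0.8] w 0.01 gf 60.6
True
 t 5.72 pos [ 0.4033 -0.2223  0.1399] rot [179.3  -0.   84.4] F [3.8 0.7 0.4] w 0.0102 gf 61.4
0.00039827472596503895
rel t 6.09 pos [ 0.4033 -0.2223  0.1399] rot [179.4  -0.   84.4] F [ 0.2  0.5 -0.3] w 0.0361 gf 0.0
 t 8.32 pos [ 0.5248 -0.2339  0.3594] rot [ 1.800e+02 -1.000e-01  1.742e+02] F [-0.1  0.2  0.4] w 0.0358 gf 0.0
```

View pics/w1.png

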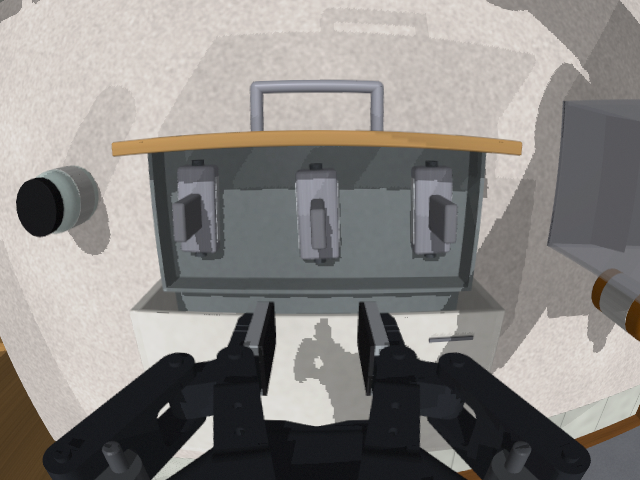

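The wrist view shows three cassettes. Their nipples are at (198,162)/(206,257), (316,166)/(320,262) and (432,162)/(430,256), the handle bar runs from (253,87) to (381,87), and the drawer is clear.

```bash
python3 - <<'E'
from h import *
c=np.load("cw.npy",allow_pickle=True).item()
print("cam",ray(c,(320,240))[0],c["cx"],c["cy"])
for a,b in(((198,162),(206,257)),((316,166),(320,262)),((432,162),(430,256))):
    A,B=onplane(c,a,.026),onplane(c,b,.026); d=B-A
    print("cas",((A+B)/2).round(4),"len",np.linalg.norm(d).round(4),"yaw",np.degrees(np.arctan2(d[1],d[0])).round(1))
A,B=onplane(c,(253,88),.085),onplane(c,(381,88),.085)
print("handle",(A+B)/2,np.degrees(np.arctan2(*(B-A)[[0,1]])), np.linalg.norm(B-A))
for p in((132,310),(503,310)): print("unit front?",onplane(c,p,.112))
E
```

```text
cam [ 0.44678641 -0.22631518  0.42965826] 316.15925622394025 247.38840836985645
cas [ 0.5191 -0.3653  0.026 ] len 0.1121 yaw -5.2
cas [ 0.5392 -0.2332  0.026 ] len 0.1104 yaw -3.4
cas [ 0.5452 -0.1031  0.026 ] len 0.111 yaw -2.7
handle [ 0.4051057  -0.22100337  0.085     ] 5.755585687971617 0.11699817149189089
unit front? [ 0.59790102 -0.43624682  0.112     ]
unit front? [ 0.63781088 -0.04699072  0.112     ]
```

```bash
python3 - <<'E'
from h import *
robot.move_pose([.56,.21,.42],[180,0,173.5]); st(); 
c=cal("wrist");np.save("cb.npy",c,allow_pickle=True)
im=robot.grab_frame("wrist"); cv2.imwrite("pics/wb.png",im)
E
```

```text
t 10.07 pos [0.5603 0.209  0.4197] rot [-180.    -0.   173.4] F [-0.   0.5  0.2] w 0.0362 gf 0.0
```

View pics/wb.png

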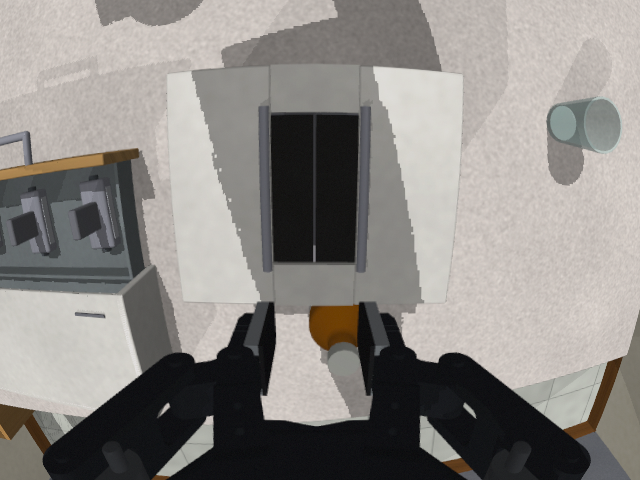

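The mouth's corners are at (272,114), (358,114), (356,263) and (273,262).

```bash
python3 - <<'E'
from h import *
c=np.load("cb.npy",allow_pickle=True).item()
P=np.array([onplane(c,p,.2) for p in((271.5,113.5),(358.5,113.5),(356.5,263),(273,262.5))])
print(P.round(4),P.mean(0))
a=(P[2]+P[3]-P[0]-P[1])/2; print(np.linalg.norm(a),np.degrees(np.arctan2(a[1],a[0])))
b=(P[0]+P[3]-P[1]-P[2])/2; print(np.linalg.norm(b),np.degrees(np.arctan2(b[1],b[0])))
E
cat >> h.py <<'E'
def look(name):
    c=cal("wrist"); np.save(name+".npy",c,allow_pickle=True); im=robot.grab_frame("wrist"); cv2.imwrite(f"pics/{name}.png",im); return c,im
def pick(xy,yaw):   # grasp point 10 mm below tab top (z .094)
    robot.set_gripper(.036)
    o=[180,0,180+yaw]; xy=np.r_[xy,0]
    robot.move_pose(xy+[0,0,.30],o)
    hit=robot.line_to(xy+[0,0,.074+.073],vel=.12,guard=10); st(f"down hit={hit}")
    robot.set_gripper(0); s=st("grip")
    robot.line_to(np.r_[s["tool_pos"][:2],.36],vel=.15); return st("lifted")
E
python3 - <<'E'
from h import *
s=pick([.5392,-.2332],-4.5)
E
```

```text
[[0.4641 0.1854 0.2   ]
 [0.4718 0.2517 0.2   ]
 [0.5929 0.2389 0.2   ]
 [0.5844 0.1697 0.2   ]] [0.52832034 0.21143166 0.2       ]
0.1214993276182508 -6.718004592726434
0.06826262028654724 -96.78978092328711
down hit=False t 13.45 pos [ 0.5396 -0.2335  0.1479] rot [-1.800e+02  1.000e-01  1.755e+02] F [-0.1 -0.   0.6] w 0.0359 gf 0.0
grip t 13.78 pos [ 0.5396 -0.2336  0.1478] rot [-1.800e+02  1.000e-01  1.755e+02] F [-0.7  0.   5.4] w 0.0126 gf 59.8
lifted t 15.34 pos [ 0.5394 -0.2334  0.359 ] rot [ 1.800e+02 -1.000e-01  1.755e+02] F [-0.2 -0.2 -4.1] w 0.0126 gf 58.6
```

```bash
cat >> h.py <<'E'
M=np.array([.5283,.2114,0]); YB=-6.7
def over(dx=0):
    o=[180,0,180+YB]; ax=np.array([np.cos(np.radians(YB)),np.sin(np.radians(YB)),0])
    robot.move_pose(M+ax*dx+[0,0,.40],o); return st("over")
E
python3 - <<'E'
from h import *
s=st(); robot.line_to(np.r_[s["tool_pos"][:2],.40],vel=.2); over(); robot.pause(.3); look("wh")
E
```

```text
t 15.34 pos [ 0.5394 -0.2334  0.359 ] rot [ 1.800e+02 -1.000e-01  1.755e+02] F [-0.2 -0.2 -4.1] w 0.0126 gf 58.6
over t 17.32 pos [0.5287 0.2105 0.3997] rot [-180.    -0.   173.2] F [-0.3  0.  -4.6] w 0.0123 gf 58.7
```

View pics/wh.png

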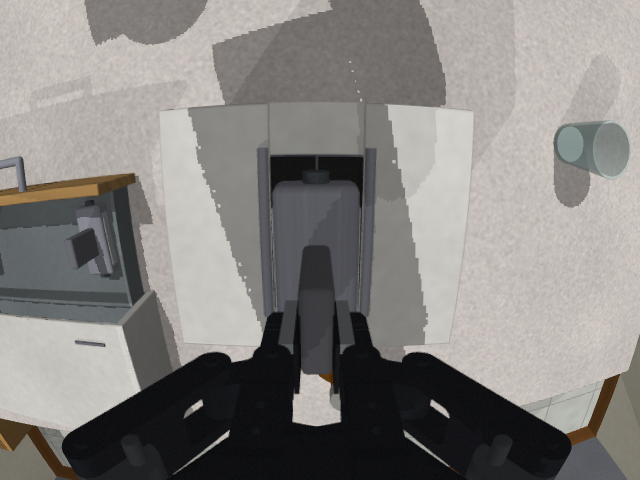

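The cassette is held square over the mouth, with its near nipple tip at (315,170) and the body's near edge at row 181.

```bash
python3 - <<'E'
from h import *
c=np.load("wh.npy",allow_pickle=True).item()
ax=np.array([np.cos(np.radians(YB)),np.sin(np.radians(YB)),0]); ay=np.array([-ax[1],ax[0],0])
for p,z in(((315,169),.279),((276,190),.291),((357,190),.291),((315,181),.291),((270,155.5),.2),((364,155.5),.2)):
    P=onplane(c,p,z); d=P-M; print(p,"along",round(d@ax,4),"across",round(d@ay,4))
E
```

```text
(315, 169) along -0.0587 across -0.0012
(276, 190) along -0.0497 across -0.0203
(357, 190) along -0.0497 across 0.0193
(315, 181) along -0.054 across -0.0012
(270, 155.5) along -0.0609 across -0.0341
(364, 155.5) along -0.0608 across 0.0341
```

```bash
cat >> h.py <<'E'
def press(dx=0,dy=0):
    ax=np.array([np.cos(np.radians(YB)),np.sin(np.radians(YB)),0]); ay=np.array([-ax[1],ax[0],0]); B=M+ax*dx+ay*dy
    robot.line_to(B+[0,0,.345],vel=.15); st("pre")
    hit=robot.line_to(B+[0,0,.266],vel=.06,guard=30); s=st(f"pressed hit={hit}")
    return B,hit
def letgo(B):
    robot.set_gripper(.03); st("open"); robot.pause(.3)
    robot.line_to(B+[0,0,.36],vel=.15); st("up")
E
python3 - <<'E'
from h import *
B,h=press(.003,.001)
if not h: letgo(B); look("wr")
E
```

```text
pre t 18.19 pos [0.5313 0.212  0.3456] rot [180.    0.  173.3] F [-0.  -0.  -3.1] w 0.0126 gf 58.7
pressed hit=False t 19.66 pos [0.5312 0.2121 0.2659] rot [-180.    -0.   173.3] F [-1.4  0.2 -5.4] w 0.0126 gf 58.4
open t 19.97 pos [0.5319 0.2121 0.2675] rot [1.800e+02 1.000e-01 1.733e+02] F [-1.4 -0.6  5.3] w 0.0301 gf 3.4
up t 21.04 pos [0.5313 0.212  0.3591] rot [-1.800e+02 -1.000e-01  1.733e+02] F [ 0.2  0.3 -0.6] w 0.0302 gf 0.0
```

View pics/wr.png

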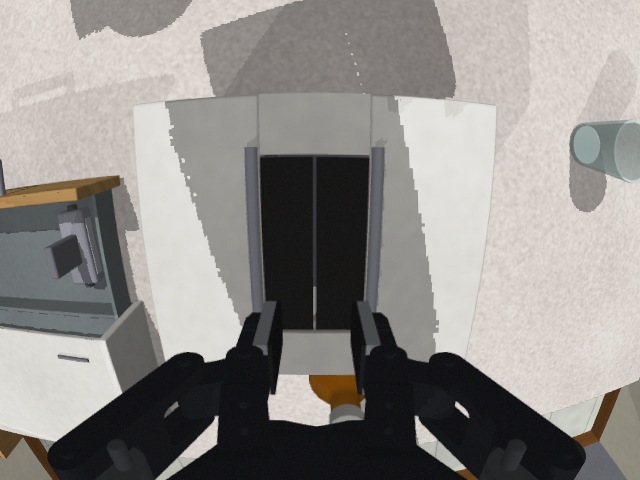

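The flap has shut and the first cassette is in. I'll look at the drawer again for the other two.

```bash
python3 - <<'E'
from h import *
s=st(); robot.line_to(np.r_[s["tool_pos"][:2],.40],vel=.2)
robot.move_pose([.5248,-.2339,.36],[180,0,174.3]); look("w2")
E
```

```text
t 21.09 pos [0.5312 0.212  0.3587] rot [-1.800e+02 -1.000e-01  1.733e+02] F [ 0.2  0.9 -1.2] w 0.0298 gf 0.0
```

View pics/w2.png

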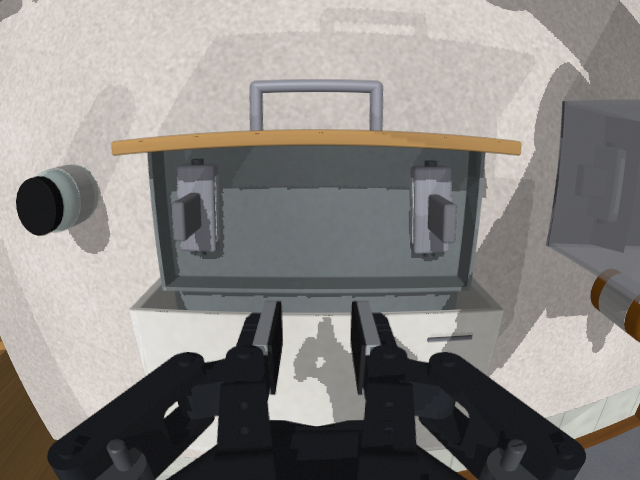

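The remaining cassettes haven't moved: nipples at (431,163)/(430,256) and (198,162)/(206,257). I'll pick the right-hand one in the image.

```bash
python3 - <<'E'
from h import *
s=pick([.5430,-.1030],-3)
if s["gripper_width"]>.009:
    robot.line_to(np.r_[s["tool_pos"][:2],.40],vel=.2); over(); robot.pause(.2); look("wh2")
E
```

```text
down hit=False t 25.43 pos [ 0.5435 -0.1032  0.1479] rot [-1.80e+02  1.00e-01  1.77e+02] F [ 0.1  0.8 -0.1] w 0.0361 gf 0.0
grip t 25.75 pos [ 0.5434 -0.1033  0.1478] rot [-1.80e+02  1.00e-01  1.77e+02] F [ 0.3 -1.6  5.4] w 0.0126 gf 60.7
lifted t 27.32 pos [ 0.5432 -0.1032  0.359 ] rot [ 1.80e+02 -1.00e-01  1.77e+02] F [-0.7  0.4 -5.1] w 0.0124 gf 59.5
over t 28.87 pos [0.5286 0.2105 0.3995] rot [-180.    -0.   173.3] F [ 0.4 -0.9 -4.6] w 0.0127 gf 59.5
```

View pics/wh2.png

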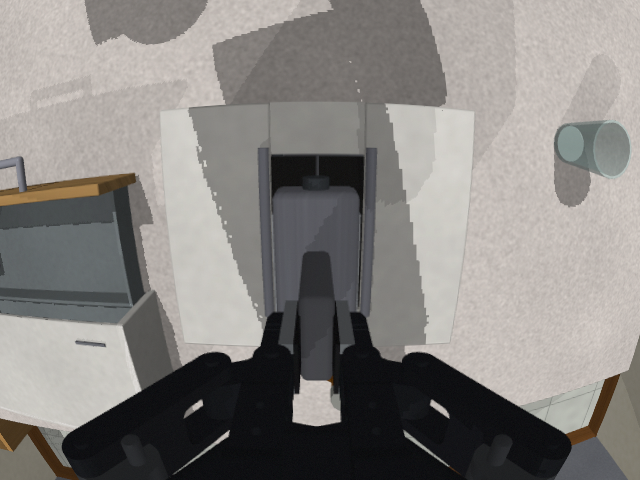

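The nipple tip is now at about (316,175), 3 mm further in than last time, so the cassette is centred and needs no shift. After pressing, I'll pick the last one.

```bash
python3 - <<'E'
from h import *
B,h=press(0,.001)
if not h:
    letgo(B); look("wr2")
    a=cv2.imread("pics/wr.png").astype(int);b=cv2.imread("pics/wr2.png").astype(int)
    print("mouth diff",np.abs(a-b)[155:320,265:365].mean(), b[165:300,270:310].mean(), a[165:300,270:310].mean())
    s=st(); robot.line_to(np.r_[s["tool_pos"][:2],.40],vel=.2)
    robot.move_pose([.5248,-.2339,.36],[180,0,174.3]); look("w3")
    a=cv2.imread("pics/w2.png").astype(int);b=cv2.imread("pics/w3.png").astype(int)
    print("cassette diff",np.abs(a-b)[150:280,155:240].mean(),"other side",np.abs(a-b)[150:280,400:460].mean())
E
```

```text
pre t 29.63 pos [0.5284 0.2122 0.3455] rot [180.    0.  173.3] F [ 1.   0.  -3.8] w 0.0128 gf 59.4
pressed hit=False t 31.1 pos [0.5283 0.2124 0.2659] rot [-180.    -0.   173.3] F [-1.5 -0.3 -6.8] w 0.0125 gf 59.2
open t 31.41 pos [0.529  0.2124 0.2676] rot [1.800e+02 1.000e-01 1.733e+02] F [-1.1 -0.1  5.6] w 0.0299 gf 3.4
up t 32.48 pos [0.5283 0.2124 0.3591] rot [-1.800e+02 -1.000e-01  1.733e+02] F [ 0.2 -0.2 -0.1] w 0.0299 gf 0.0
mouth diff 5.244545454545454 21.810617283950616 21.924938271604937
 t 32.53 pos [0.5282 0.2123 0.3587] rot [-1.800e+02 -1.000e-01  1.733e+02] F [ 0.1  0.3 -0.3] w 0.0304 gf 0.0
cassette diff 0.8004223227752639 other side 17.2017094017094
```

```bash
python3 - <<'E'
from h import *
s=pick([.5168,-.3653],-5.2)
if s["gripper_width"]>.009:
    robot.line_to(np.r_[s["tool_pos"][:2],.40],vel=.2); over(); robot.pause(.2); look("wh3")
E
```

```text
down hit=False t 36.87 pos [ 0.5171 -0.3657  0.148 ] rot [-1.799e+02  1.000e-01  1.748e+02] F [ 0.7 -0.8 -0.2] w 0.0362 gf 0.0
grip t 37.19 pos [ 0.5171 -0.3657  0.1476] rot [-1.800e+02  1.000e-01  1.748e+02] F [ 0.4 -1.1  2.5] w 0.0124 gf 63.8
lifted t 38.76 pos [ 0.5169 -0.3655  0.359 ] rot [ 1.799e+02 -1.000e-01  1.748e+02] F [-1.2 -0.  -4.4] w 0.0123 gf 63.0
over t 41.18 pos [0.5287 0.2106 0.3998] rot [-180.    -0.   173.2] F [-0.2 -0.3 -3.3] w 0.0125 gf 63.0
```

View pics/wh3.png

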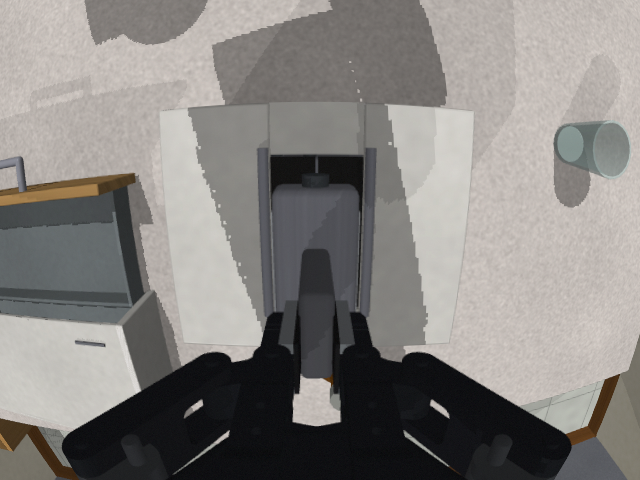

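The nipple tip is at about row 173, so the cassette is centred to about 1 mm. I'll press it, check the mouth and drawer, then close the drawer.

```bash
python3 - <<'E'
from h import *
B,h=press(.001,.001)
if not h:
    letgo(B); look("wr3")
    b=cv2.imread("pics/wr3.png"); m=b[165:300,270:310].mean(); print("mouth",m)
    s=st(); robot.line_to(np.r_[s["tool_pos"][:2],.40],vel=.2)
    robot.move_pose([.5248,-.2339,.36],[180,0,174.3]); c,w=look("w4")
    print("drawer right vs left",np.abs(w.astype(int)-cv2.imread("pics/w3.png"))[150:280,400:460].mean())
    robot.set_gripper(.036)
    H=np.array([.4033,-.2223,0])
    robot.move_pose(H+[0,0,.27],[180,0,84.3])
    print(robot.line_to(H+[0,0,.139],vel=.1,guard=12)); st("down")
    robot.set_gripper(0); p=st("grip")["tool_pos"]
    print(robot.line_to(p+ux*.17,vel=.08,guard=25)); s=st("pushed"); print((s["tool_pos"]-p)@ux)
    robot.set_gripper(.036); s=st("rel")
    robot.line_to(s["tool_pos"]*[1,1,0]+[0,0,.30],vel=.2)
    robot.goto_joints([-76.358,5.964,5.575,89.605,0,77.527]); st()
    t=robot.grab_frame("top"); si=robot.grab_frame("side")
    cv2.imwrite("pics/fin.png",np.vstack([np.hstack([t[145:305,120:510]]),cv2.resize(si[120:460,200:490],(390,457))]))
E
```

```text
pre t 41.95 pos [0.5293 0.2122 0.3455] rot [-180.     0.   173.3] F [ 1.4  0.3 -2.8] w 0.0125 gf 63.0
pressed hit=False t 43.42 pos [0.5293 0.2123 0.2659] rot [-180.    -0.   173.3] F [-0.4  0.7 -5.5] w 0.0125 gf 62.8
open t 43.73 pos [0.5299 0.2123 0.2675] rot [1.800e+02 1.000e-01 1.733e+02] F [-2.1 -0.4  5.7] w 0.03 gf 3.4
up t 44.8 pos [0.5293 0.2123 0.3591] rot [-1.800e+02 -1.000e-01  1.733e+02] F [ 0.8 -0.3 -0.5] w 0.03 gf 0.0
mouth 21.825925925925926
 t 44.85 pos [0.5292 0.2122 0.3587] rot [-1.800e+02 -1.000e-01  1.733e+02] F [0.2 0.4 0.3] w 0.0301 gf 0.0
drawer right vs left 0.7958119658119658
False
down t 49.87 pos [ 0.4036 -0.2226  0.1397] rot [180.    0.   84.3] F [ 0.8 -0.3  0.6] w 0.0361 gf 0.0
grip t 50.22 pos [ 0.4038 -0.2226  0.1396] rot [179.9   0.   84.3] F [3.3 0.8 3.8] w 0.0102 gf 58.4
True
pushed t 52.05 pos [ 0.5635 -0.2383  0.1397] rot [-179.7    0.    84.3] F [-2.5  0.2  7.2] w 0.0099 gf 59.8
0.16047196362924168
rel t 52.42 pos [ 0.5637 -0.2381  0.1391] rot [-179.8   -0.    84.3] F [ 0.2 -0.5 -0.1] w 0.036 gf 0.0
 t 54.93 pos [ 0.265  -0.5383  0.3039] rot [180.   -0.   26.2] F [-0.3  0.   0.5] w 0.0359 gf 0.0
```

View pics/fin.png

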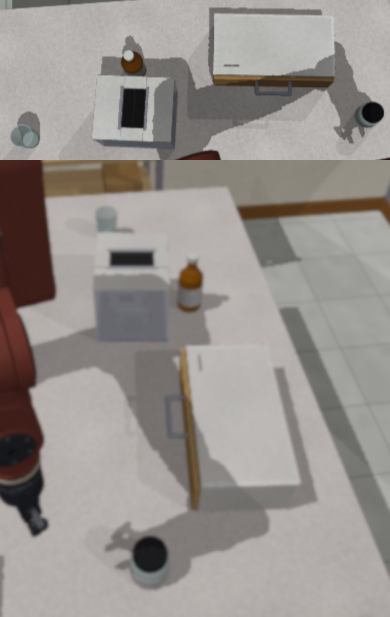

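View pics/w4.png

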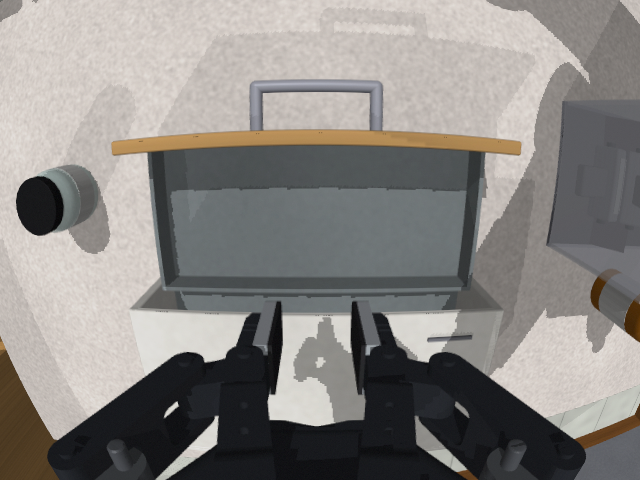

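The drawer was empty before closing and was then pushed 0.160 m to its hard stop. The flap is shut and the bottle, beaker and jar are standing where they were, so I'm handing in.

```bash
python3 -c "
from plant import robot
print(robot.job_done())"
```

```text
the job is handed in; nothing more can be done
None
```

I pressed all three cassettes in the drawer into the return box, and the flap shut behind each one. I then pushed the empty drawer fully home, left the bottle, beaker and jar where they stood, and handed the job in at about 55 s; no verdict was returned.

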